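Flip the stock tags to match the bins

ROBOT

A 6-joint arm with a two-finger parallel gripper is mounted at the origin on the work surface. World frame = base frame: x ahead of the robot, y to its left, z up, the work surface at z = 0. Lengths are in m, angles in rad, forces in N, time in s.
With the tool pointing down it reaches from about 0.25 to 0.775 m from the base axis. Payload 4 kg.
Tool frame: the origin (TCP) lies between the finger pads; the fingertips stand 14 mm ahead of it and the grasp point (between the pads) lies 5 mm behind it; x points along the fingers, y is the direction in which the jaws open and shut, and the axes are right-handed (so a half turn about x gives the same grasp; the last joint's range is limited). The gripper opens to 94 mm and grips with 3 to 60 N. Pads are 16 mm wide; open, the fingers measure 119 mm over their backs; the gripper's body (75 mm by 177 mm) begins 78 mm behind the grasp point.
Start: joints at [1.186, 0.087, 1.371, -0, 1.684, -0.103], TCP at [0.153, 0.528, 0.195] pointing down, gripper open.
Joint ranges: [-3.1, 3.1], [-0.76, 2.03], [0.27, 2.55], [-1.08, 4.22], [0.17, 2.65], [-2.57, 2.57]. Speed limits (rad/s): [2.79, 2.79, 3.14, 3.14, 3.14, 3.14].

INTERFACE

Orientations are given as a unit quaternion [x, y, z, w].
In Python, from plant import ctrl, imaging, job gives the robot as it stands.
- The arm moves only by the tool carry_out, never from a script. Its argument "steps" is a list of rows, each a list of 2 entries, a list of its own where there are three numbers: the shift along the world's x, y, z in mm, then the turn about the world's z in degrees. In form: [[[x, y, z], spin], ...]. A call has 1 to 5 rows; each row shifts and turns the commanded pose from where the row before left it; what a row does not reach is not made up. A row lasts 1/8 s, in which the tool goes at most 62.5 mm and 10.7 degrees, less where a joint would pass 70% of its speed; a pose out of reach is approached as far as the arm can. A call with a gripper value outside its range is refused whole. "jaw" is the opening, from 0 (shut) to 1 (fully open), set as the call begins (left out, the last holds). The fingers move at their own pace and stop on an object; "newtons" is the grip in N (left out, the last holds). Time passes only in rows, so rows that do not move let the fingers close. It gives the time, the measured TCP pose, the force and the opening at its end, in the units of the state.
- ctrl.observe(): the state, without advancing time (a new reading comes with each control period).
- imaging.camera(name): name is "side" or "top" or "wrist"; returns the picture (420x560x3 uint8, blue, green, red); there is no depth.
- imaging.camera_params(name): a dict with "fx", "fy", "cx", "cy" (pixels), "R" (3x3) and "t" (3): a world point X has camera coordinates R X + t. Camera axes: x right, y down, z forward; pixel columns grow to the right and rows downward; lengths in m; the calibration is good to about 2 mm. A picture is of the moment at which its call begins: read the wrist's pose just before it. camera_params takes no time and is no camera call; for the wrist camera it gives the pose at the moment of the call.
- job.job_done(): hands the job in, once; it reports no verdict.
The state is a dict: "clock": time; "joint_positions": joint angles; "qvel": joint speeds; "joint_torque": joint torques, N m; "tcp_pos": TCP position; "ee_rot": TCP orientation; "wrist_force": force on the tool from outside, world axes, zero at the start; "moment": the same for the moment, N m; "width": finger opening in m.
Only numpy, scipy, OpenCV 4.12 (cv2) and the standard library are available. Lean on these libraries where they do the work, as an engineer would, in place of code of your own. Each camera call takes 0.05 s, during which the arm holds its last target. There are 200 camera calls.

TASK

On the stock board, push the hinged tags over with a fingertip so that only the tags in front of the two full bins show their green faces upward and the tags in front of the bins that are not full show red. Leave the tags that are already right as they are, and leave the bins and everything else lying where it is.

Things in the scene. Friction and masses are not known exactly. Their poses are not given: they have to be found in the camera images.
- board: Plywood stock board flat on the bench, 300 (x) by 420 (y) by 12 mm, fixed; origin at the centre of its underside, +x away from the robot (yaw within 0.2 rad). Tag stands in a row at x = -75 mm, bins in a row at x = +90 mm (fronts 115 mm beyond the hinges), both at y = -135, -45, 45, 135 mm; the tag in front of a bin (same y) belongs to it.
- tag_a: Fixed stand of a flip tag: foot 50x60x6 mm, post 12x46 mm. Origin at the centre of its underside on the board's top, axes as the board's. Hinge barrel (8 mm thick, along y) 50 mm above the origin. The tag is a plate 52 mm wide; its free edge is a white freely turning sleeve, 10 mm thick, centred 65 mm from the hinge. At rest the sleeve's centre is 60 mm to one side of the hinge (-x or +x) and 24 mm above it, nothing below it down to the board.
- place_a (a point): Centre, on the board's top, of the bin place that belongs to tag_a: 165 mm beyond its stand (+x). The bin whose origin is here is that tag's bin.
- flag_a (a joint): Hinge angle of the plate on tag_a, rad: 0 = leaning to -x (towards the robot), red face up; 1.19 = upright; 2.37 = leaning to +x, green face up. 50 g, swings easily; pushed level from outside the sleeve, fingertip below the sleeve but above the hinge barrel, it swings over; past upright it falls to the other side by itself within a second.
- tag_b: Fixed stand of a flip tag: foot 50x60x6 mm, post 12x46 mm. Origin at the centre of its underside on the board's top, axes as the board's. Hinge barrel (8 mm thick, along y) 50 mm above the origin. The tag is a plate 52 mm wide; its free edge is a white freely turning sleeve, 10 mm thick, centred 65 mm from the hinge. At rest the sleeve's centre is 60 mm to one side of the hinge (-x or +x) and 24 mm above it, nothing below it down to the board.
- place_b (a point): Centre, on the board's top, of the bin place that belongs to tag_b: 165 mm beyond its stand (+x). The bin whose origin is here is that tag's bin.
- flag_b (a joint): Hinge angle of the plate on tag_b, rad: 0 = leaning to -x (towards the robot), red face up; 1.19 = upright; 2.37 = leaning to +x, green face up. 50 g, swings easily; pushed level from outside the sleeve, fingertip below the sleeve but above the hinge barrel, it swings over; past upright it falls to the other side by itself within a second.
- tag_c: Fixed stand of a flip tag: foot 50x60x6 mm, post 12x46 mm. Origin at the centre of its underside on the board's top, axes as the board's. Hinge barrel (8 mm thick, along y) 50 mm above the origin. The tag is a plate 52 mm wide; its free edge is a white freely turning sleeve, 10 mm thick, centred 65 mm from the hinge. At rest the sleeve's centre is 60 mm to one side of the hinge (-x or +x) and 24 mm above it, nothing below it down to the board.
- place_c (a point): Centre, on the board's top, of the bin place that belongs to tag_c: 165 mm beyond its stand (+x). The bin whose origin is here is that tag's bin.
- flag_c (a joint): Hinge angle of the plate on tag_c, rad: 0 = leaning to -x (towards the robot), red face up; 1.19 = upright; 2.37 = leaning to +x, green face up. 50 g, swings easily; pushed level from outside the sleeve, fingertip below the sleeve but above the hinge barrel, it swings over; past upright it falls to the other side by itself within a second.
- tag_d: Fixed stand of a flip tag: foot 50x60x6 mm, post 12x46 mm. Origin at the centre of its underside on the board's top, axes as the board's. Hinge barrel (8 mm thick, along y) 50 mm above the origin. The tag is a plate 52 mm wide; its free edge is a white freely turning sleeve, 10 mm thick, centred 65 mm from the hinge. At rest the sleeve's centre is 60 mm to one side of the hinge (-x or +x) and 24 mm above it, nothing below it down to the board.
- place_d (a point): Centre, on the board's top, of the bin place that belongs to tag_d: 165 mm beyond its stand (+x). The bin whose origin is here is that tag's bin.
- flag_d (a joint): Hinge angle of the plate on tag_d, rad: 0 = leaning to -x (towards the robot), red face up; 1.19 = upright; 2.37 = leaning to +x, green face up. 50 g, swings easily; pushed level from outside the sleeve, fingertip below the sleeve but above the hinge barrel, it swings over; past upright it falls to the other side by itself within a second.
- bin_dowels: Open blue plastic stock bin, outside 100 (x) by 74 (y) by 50 mm high, loose, standing on the board behind one of the tags; FULL to the rim with pale wooden dowels; origin at the centre of its underside.
- bin_plugs: Open blue plastic stock bin, outside 100 (x) by 74 (y) by 50 mm high, loose, standing on the board behind one of the tags; FULL to the rim with yellow plastic wall plugs; origin at the centre of its underside.
- bin_few: Open blue plastic stock bin, outside 100 (x) by 74 (y) by 50 mm high, loose, standing on the board behind one of the tags; NOT full: only three wooden dowels lie on its floor; origin at the centre of its underside.
- bin_empty: Open blue plastic stock bin, outside 100 (x) by 74 (y) by 50 mm high, loose, standing on the board behind one of the tags; NOT full: empty; origin at the centre of its underside.
- tape: Yellow tape measure, 62 by 34 by 58 mm high, on the bench in front of the board; origin under its middle. Only to be left alone.
- pencil: Flat red carpenter's pencil, 180 mm long, 8 mm thick, lying on the board between tags and bins; origin under its middle. Only to be left alone.
- offcut: Pale wood offcut, 90 by 45 by 45 mm, on the bench in front of the board; origin under its middle. Only to be left alone.
- glue: Glue bottle, 56 mm across and 160 mm tall, left of the board; origin under its middle. Only to be left alone.
- hammer: Hammer lying to the right, in front; origin at its handle-side reference point on the underside, only to be left alone.
- driver: Screwdriver lying to the left, in front; origin at its handle-side reference point on the underside, only to be left alone.
- mug: Blue mug, 80 mm across and 90 mm tall, right of the board; origin under its middle. Only to be left alone.
Not all that is in view belongs to the job. What is shaped like the bin_dowels but pink or turquoise is not meant.

How it is judged:
At the end, for the whole second after the job is handed in: Each tag in front of a full bin leans away from the robot with its green face up (hinge above 2.15 rad), each of the other tags leans towards the robot with its red face up (hinge below 0.2 rad), and all tags are at rest (below 0.1 rad/s) (((horizontal distance between any of bin_dowels, bin_plugs and place_a below 0.045 m and value of joint flag_a above 2.15 rad) or (horizontal distance between each of bin_dowels, bin_plugs and place_a above 0.045 m and value of joint flag_a below 0.2 rad)) and ((horizontal distance between any of bin_dowels, bin_plugs and place_b below 0.045 m and value of joint flag_b above 2.15 rad) or (horizontal distance between each of bin_dowels, bin_plugs and place_b above 0.045 m and value of joint flag_b below 0.2 rad)) and ((horizontal distance between any of bin_dowels, bin_plugs and place_c below 0.045 m and value of joint flag_c above 2.15 rad) or (horizontal distance between each of bin_dowels, bin_plugs and place_c above 0.045 m and value of joint flag_c below 0.2 rad)) and ((horizontal distance between any of bin_dowels, bin_plugs and place_d below 0.045 m and value of joint flag_d above 2.15 rad) or (horizontal distance between each of bin_dowels, bin_plugs and place_d above 0.045 m and value of joint flag_d below 0.2 rad)) and velocity of joint flag_a between -0.1 and 0.1 rad/s and velocity of joint flag_b between -0.1 and 0.1 rad/s and velocity of joint flag_c between -0.1 and 0.1 rad/s and velocity of joint flag_d between -0.1 and 0.1 rad/s); the robot touches nothing.
It fails at once if a tag that was already right is swung by more than about 0.75 rad ((horizontal distance between any of bin_dowels, bin_plugs and place_a below 0.045 m and value of joint flag_a below 1.6 rad) or (horizontal distance between each of bin_dowels, bin_plugs and place_b above 0.045 m and value of joint flag_b above 0.75 rad) or (horizontal distance between each of bin_dowels, bin_plugs and place_c above 0.045 m and value of joint flag_c above 0.75 rad) or (horizontal distance between each of bin_dowels, bin_plugs and place_d above 0.045 m and value of joint flag_d above 0.75 rad)).
It fails at once if a bin is lifted, carried or shoved more than 15 mm (distance of any of bin_dowels, bin_plugs, bin_few, bin_empty from where it was at the start of the episode above 0.015 m).
It fails at once if another loose thing is moved more than 25 mm (distance of any of tape, pencil, offcut, glue, hammer, driver, mug from where it was at the start of the episode above 0.025 m).
It also fails if it takes over 54 s, if anything falls off the work surface, if the arm or the gripper's body presses on something with over 40 N, if the wrist force passes 120 N, or if a joint passes its speed limit or range.

## Working session

There is one attempt and no reset: what is moved stays moved. The work goes in short steps, Python scripts to look and compute and a tool call to move; the robot and the scene stay as the last step left them, time stands still between calls to the robot, and variables do not carry over. Pictures are saved under pics/ and viewed, about 8 in all and at most 12, crops included, and the job is handed in when it is done.

Besides the shell and the picture viewer there is one more tool, called as name(argument=value, ...), one argument or row to a line, values as JSON. carry_out: Moves the arm, as the interface text tells. Its arguments: {"type":"object","properties":{"steps":{"type":"array","items":{"type":"array"}},"jaw":{"type":"number"},"newtons":{"type":"number"}},"required":["steps"]}

```bash
mkdir -p pics; python3 - <<'E'
from plant import ctrl, imaging, job
import cv2
s=ctrl.observe(); print(s['clock'],s['tcp_pos'],s['ee_rot'],s['width'])
for n in('top','side'):
    cv2.imwrite(f'pics/{n}0.png',imaging.camera(n)); p=imaging.camera_params(n); print(n,p)
E
```

```text
0.0 [0.15272585 0.52776665 0.19421092] [ 0.09854697  0.70029809 -0.10006584  0.6998985 ] 0.09407920930898614
top {'fx': 455.7358996154432, 'fy': 455.7358996154432, 'cx': 275.4656218138559, 'cy': 217.72932162795485, 'R': array([[-0.01901392, -0.99981524,  0.0028202 ],
       [-0.99481772,  0.01863694, -0.09995184],
       [ 0.09988082, -0.00470606, -0.99498828]]), 't': array([-0.01590956,  0.53997915,  1.45278516])}
side {'fx': 519.1078910707015, 'fy': 519.1078910707015, 'cx': 271.4398391415085, 'cy': 208.34800170498033, 'R': array([[-0.9820143 , -0.18869874, -0.00637993],
       [-0.09132899,  0.50432053, -0.85867329],
       [ 0.1652481 , -0.84264677, -0.51248364]]), 't': array([0.51282732, 0.13491635, 1.64583574])}
```

View pics/top0.png

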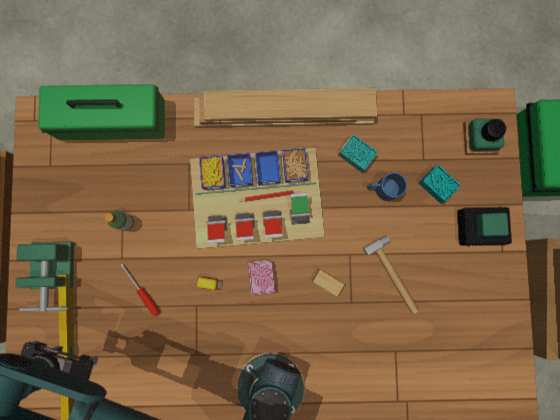

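View pics/side0.png

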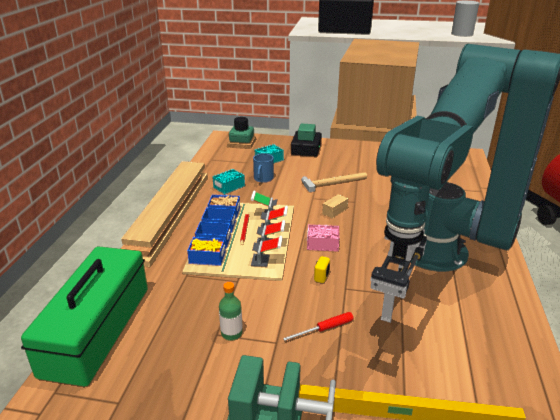

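The top view shows the bins from left (+y) to right: plugs at (212,171) full, few at (240,169), empty at (268,167), dowels at (295,164) full. The tags are red at (215,229), red at (244,228), red at (272,223) and green at (300,205). So only the leftmost tag, for the plugs, has to be flipped, from red to green (-x to +x). The tape is at (208,283), in front of that tag.

```bash
cat >h.py <<'E'
import numpy as np
def ray(p,u,v,z):
    R=np.array(p['R']);t=np.array(p['t']);c=-R.T@t
    d=R.T@np.array([(u-p['cx'])/p['fx'],(v-p['cy'])/p['fy'],1]); return c+d*(z-c[2])/d[2]
def proj(p,X):
    q=np.array(p['R'])@X+p['t']; return p['fx']*q[0]/q[2]+p['cx'],p['fy']*q[1]/q[2]+p['cy']
E
python3 - <<'E'
import cv2,numpy as np
from h import *
from plant import imaging
p=imaging.camera_params('top'); im=cv2.imread('pics/top0.png')
hsv=cv2.cvtColor(im,cv2.COLOR_BGR2HSV)
for n,m in(('red',(((hsv[...,0]<6)|(hsv[...,0]>174))&(hsv[...,1]>180)&(hsv[...,2]>90))),('white',(hsv[...,1]<40)&(hsv[...,2]>170)),('yellow',(abs(hsv[...,0].astype(int)-27)<5)&(hsv[...,1]>190)&(hsv[...,2]>120)),('blue',(abs(hsv[...,0].astype(int)-112)<10)&(hsv[...,1]>150))):
    k,l,st,c=cv2.connectedComponentsWithStats(m.astype(np.uint8))
    for i in range(1,k):
        if st[i,4]>12 and 140<c[i][1]<300 and 150<c[i][0]<340: print(n,st[i],c[i].round(1),ray(p,*c[i],{'white':.086,'red':.075,'yellow':.058,'blue':.04}[n]).round(3))
cv2.imwrite('pics/c.png',cv2.resize(im[140:300,180:340],None,fx=3.7,fy=3.7,interpolation=cv2.INTER_CUBIC))
E
```

```text
red [246 191  47  10 126] [268.7 195.4] [ 0.606 -0.006  0.075]
red [265 219  17  15 224] [272.8 226. ] [ 0.509 -0.017  0.075]
red [236 221  17  16 227] [244.2 228.5] [0.503 0.073 0.075]
red [208 224  16  15 226] [215.5 231. ] [0.497 0.163 0.075]
white [291 193  16   3  25] [299.  194.3] [ 0.606 -0.101  0.086]
white [266 234  16   3  22] [273.6 235.5] [ 0.478 -0.019  0.086]
white [237 237  16   3  26] [244.7 238. ] [0.472 0.071 0.086]
white [208 239  16   4  24] [215.6 240.7] [0.466 0.161 0.086]
yellow [202 158  20  27 221] [210.7 171.7] [0.689 0.179 0.058]
yellow [197 278  19  12  88] [206.8 283.3] [0.334 0.193 0.058]
blue [257 155  22  27 432] [268.9 168.2] [ 0.701 -0.008  0.04 ]
blue [233 157  19  27 212] [244.2 173.9] [0.683 0.073 0.04 ]
blue [232 158  11   7  50] [237.1 160.9] [0.727 0.096 0.04 ]
```

View pics/c.png

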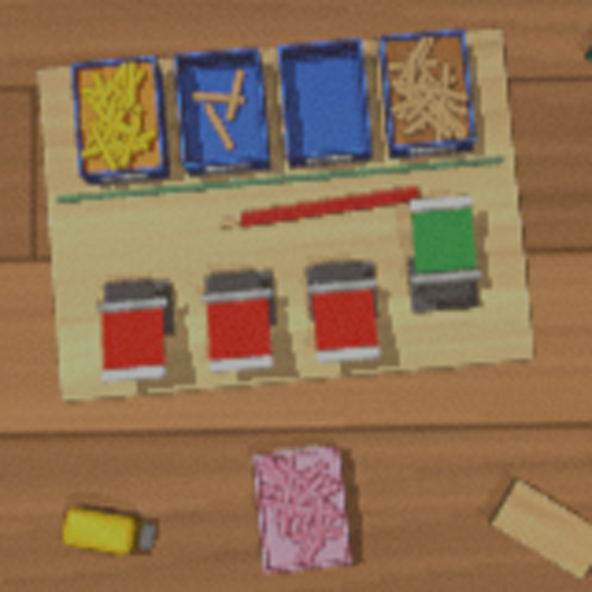

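Crop: red tags with white sleeves toward the robot at full-image (216,241), (245,238) and (274,236); the fourth tag, at (300,205), is already green. The board's yaw is about +0.067 rad. The target sleeve is at (0.466, 0.161, 0.086), so its hinge is at about (0.526, 0.165, 0.062). I'll shut the jaws, align them and move in front of the sleeve at height.

carry_out(
  steps=[
    [[27,-37,0],2],
    [[27,-37,0],2],
    [[27,-37,0],2],
    [[27,-37,0],2],
    [[27,-37,0],2],
  ],
  jaw=0,
)

```text
clock: 0.72
tcp_pos: [0.2884, 0.3419, 0.1949]
ee_rot: [0.037, 0.706, -0.038, 0.706]
wrist_force: [-0.5, 0.2, 0.0]
width: 0.0475
```

carry_out(
  steps=[
    [[26,-37,0],2],
    [[26,-37,0],2],
    [[26,-37,0],2],
    [[26,-37,0],2],
    [[26,-37,0],2],
  ],
)

```text
clock: 1.35
tcp_pos: [0.4183, 0.1569, 0.195]
ee_rot: [-0.024, 0.707, 0.024, 0.706]
wrist_force: [-0.7, 1.3, -0.1]
width: 0.0007
```

carry_out(
  steps=[
    [[0,0,0],0],
    [[0,0,0],0],
    [[0,0,0],0],
  ],
)

```text
clock: 1.72
tcp_pos: [0.4173, 0.1593, 0.1953]
ee_rot: [-0.024, 0.707, 0.025, 0.707]
wrist_force: [0.6, 0.2, -0.1]
width: 0.0004
```

```bash
python3 - <<'E'
import cv2,numpy as np
from h import *
from plant import imaging,ctrl
p=imaging.camera_params('wrist'); im=imaging.camera('wrist'); cv2.imwrite('pics/w1.png',im)
hsv=cv2.cvtColor(im,cv2.COLOR_BGR2HSV)
m=(hsv[...,1]<50)&(hsv[...,2]>150)
k,l,st,c=cv2.connectedComponentsWithStats(m.astype(np.uint8))
for i in range(1,k):
    if st[i,4]>150: print(st[i],c[i].round(),ray(p,*c[i],.086).round(3))
E
```

```text
[ 31 249  69  13 764] [ 65. 255.] [ 0.479 -0.019  0.086]
[139 249  65  12 767] [171. 255.] [0.473 0.07  0.086]
[  0 303  24   7 160] [ 11. 306.] [ 0.53  -0.07   0.086]
[ 54 303  66   7 395] [ 87. 306.] [ 0.526 -0.003  0.086]
```

View pics/w1.png

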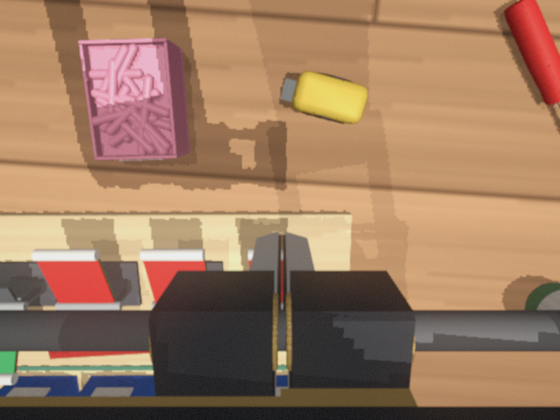

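The wrist view agrees with the top view to within 1 mm: the neighbouring sleeves at (65,255) and (171,255) come out at (0.479,-0.019) and (0.473,0.070). The target sleeve is hidden behind the fingers at about (282,255), so the fingers are lined up with it, with the tape clear behind at (330,97). I'll go down next.

carry_out(
  steps=[
    [[0,0,-36],0],
    [[0,0,-36],0],
    [[0,0,-36],0],
    [[0,0,0],0],
    [[0,0,0],0],
  ],
)

```text
clock: 2.4
tcp_pos: [0.4186, 0.159, 0.0889]
ee_rot: [-0.024, 0.706, 0.024, 0.707]
wrist_force: [0.5, 0.3, 0.7]
width: 0.0004
```

carry_out(
  steps=[
    [[20,1,0],0],
    [[20,1,0],0],
    [[15,1,0],0],
    [[15,1,0],0],
    [[15,1,0],0],
  ],
)

```text
clock: 3.02
tcp_pos: [0.504, 0.1635, 0.0879]
ee_rot: [-0.024, 0.706, 0.024, 0.707]
wrist_force: [-0.4, 0.4, -0.2]
width: 0.0004
```

carry_out(
  steps=[
    [[15,1,0],0],
    [[7,0,0],0],
    [[0,0,0],0],
  ],
)

```text
clock: 3.4
tcp_pos: [0.5252, 0.1642, 0.0871]
ee_rot: [-0.024, 0.707, 0.024, 0.706]
wrist_force: [0.1, 1.2, 0.2]
width: 0.0001
```

```bash
python3 - <<'E'
import cv2
from plant import imaging
im=imaging.camera('side'); cv2.imwrite('pics/s2.png',cv2.resize(im[160:300,170:350],None,fx=4,fy=4,interpolation=cv2.INTER_CUBIC))
E
```

```text
(no output)
```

View pics/s2.png

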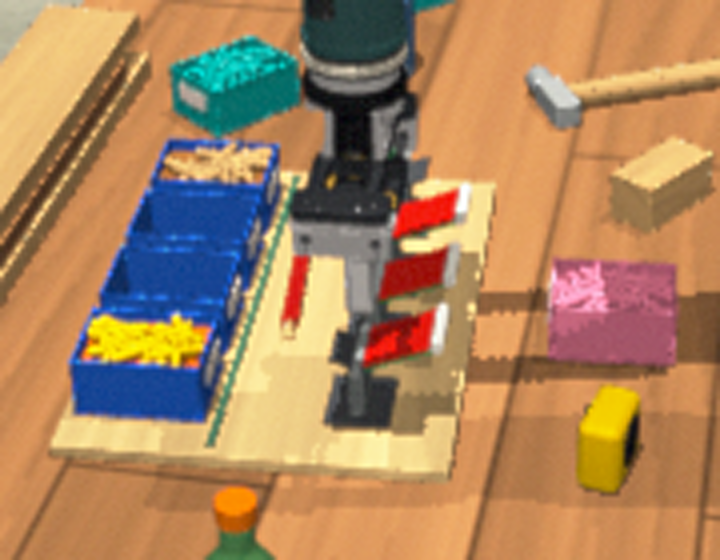

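Side crop: the tag nearest the plugs bin still shows red at (400,335), and the finger's lower end is at about (360,310). I'll project the geometry to see why.

```bash
python3 - <<'E'
import cv2,numpy as np
from h import *
from plant import imaging,ctrl
p=imaging.camera_params('side'); s=ctrl.observe(); t=np.array(s['tcp_pos']);print(t,s['wrist_force'],s['clock'])
f=lambda X:((np.array(proj(p,np.array(X)))-[170,160])*4).round()
print('tip',f(t-[0,0,.014]),'tcp+80',f(t+[0,0,.08]))
for x,y in((.466,.161),(.472,.071),(.478,-.019)): print('sleeve',f([x,y,.086]),'hinge',f([x+.06,y+.004,.062]),'foot',f([x+.06,y+.004,.012]),'green sleeve',f([x+.12,y+.008,.086]))
im=imaging.camera('top'); cv2.imwrite('pics/t3.png',cv2.resize(im[140:300,180:340],None,fx=3.7,fy=3.7,interpolation=cv2.INTER_CUBIC))
E
```

```text
[0.52479583 0.16427907 0.08716649] [-0.11395865  0.10578821 -0.71701801] 3.45
tip [360. 336.] tcp+80 [358. 230.]
sleeve [438. 328.] hinge [359. 349.] foot [360. 402.] green sleeve [279. 317.]
sleeve [451. 262.] hinge [375. 283.] foot [376. 335.] green sleeve [299. 253.]
sleeve [463. 203.] hinge [390. 224.] foot [391. 274.] green sleeve [317. 194.]
```

View pics/t3.png

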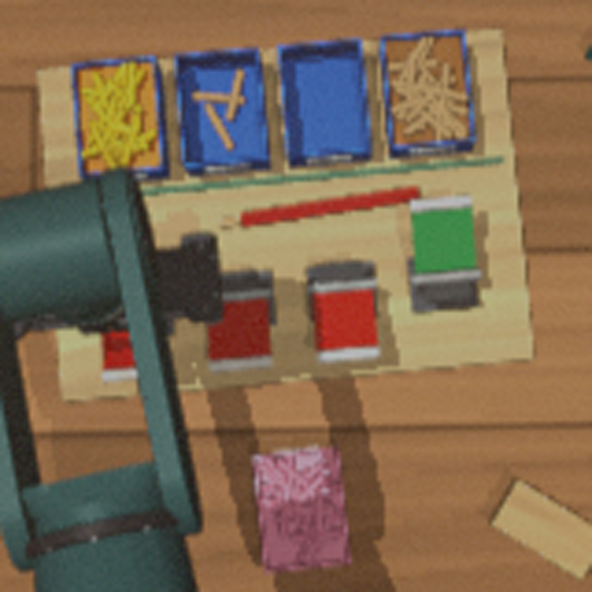

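```bash
python3 - <<'E'
import cv2
from plant import imaging
im=imaging.camera('side'); cv2.imwrite('pics/s4.png',cv2.resize(im[200:275,235:305],None,fx=8,fy=8,interpolation=cv2.INTER_CUBIC))
E
```

```text
(no output)
```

View pics/s4.png

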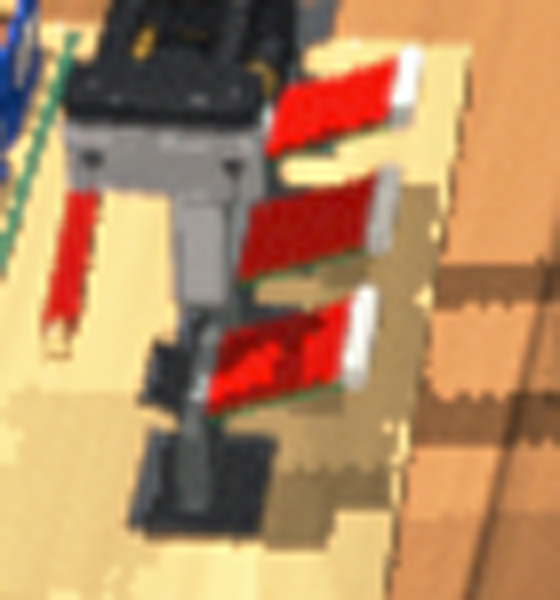

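Zoomed view: the finger's grey part ends at (205,305) with a dark tip near (200,340), right over the hinge at (200,380). The plate is lying red below it, so the fingertip passed over without carrying the tag. I'll lift straight up, go back, and retry lower and slower with checks on the way.

carry_out(
  steps=[
    [[0,0,35],0],
    [[0,0,35],0],
    [[-50,-3,0],0],
    [[-55,-4,0],0],
    [[0,0,0],0],
  ],
)

```text
clock: 4.18
tcp_pos: [0.4163, 0.1571, 0.157]
ee_rot: [-0.024, 0.707, 0.024, 0.706]
wrist_force: [0.0, 0.7, 0.9]
width: 0.0005
```

carry_out(
  steps=[
    [[0,0,-37],0],
    [[0,0,-37],0],
    [[0,0,0],0],
    [[0,0,0],0],
  ],
)

```text
clock: 4.68
tcp_pos: [0.4213, 0.1576, 0.0848]
ee_rot: [-0.024, 0.706, 0.024, 0.707]
wrist_force: [0.5, -0.3, -0.2]
width: 0.0004
```

carry_out(
  steps=[
    [[10,1,0],0],
    [[10,1,0],0],
    [[8,0,0],0],
    [[8,0,0],0],
    [[8,1,0],0],
  ],
)

```text
clock: 5.3
tcp_pos: [0.4645, 0.1603, 0.0833]
ee_rot: [-0.024, 0.707, 0.024, 0.707]
wrist_force: [0.2, 0.9, 0.4]
width: 0.0003
```

```bash
python3 - <<'E'
import cv2
from plant import imaging
im=imaging.camera('side'); cv2.imwrite('pics/s5.png',cv2.resize(im[200:275,235:305],None,fx=8,fy=8,interpolation=cv2.INTER_CUBIC))
E
```

```text
(no output)
```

View pics/s5.png

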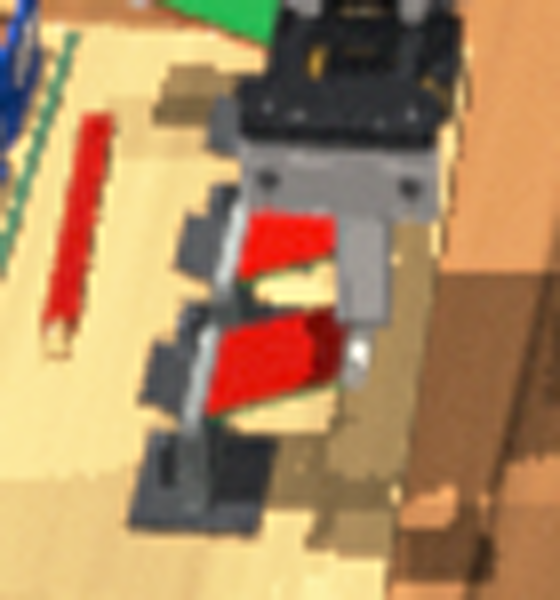

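The finger at (365,320) ends at about row 325, above the sleeve at (355,355). It's passing over the top, so the real tip is roughly 15 mm higher than the TCP reading suggests. I'll lift, back off, go down about 14 mm lower and measure the tip in the clear.

carry_out(
  steps=[
    [[0,0,40],0],
    [[-45,-3,0],0],
    [[0,0,-26],0],
    [[0,0,-27],0],
    [[0,0,0],0],
  ],
)

```text
clock: 5.98
tcp_pos: [0.417, 0.1569, 0.0684]
ee_rot: [-0.024, 0.708, 0.023, 0.705]
wrist_force: [-0.1, -0.4, 0.0]
width: 0.0001
```

carry_out(
  steps=[
    [[0,0,0],0],
    [[0,0,0],0],
  ],
)

```text
clock: 6.22
tcp_pos: [0.4201, 0.1575, 0.0718]
ee_rot: [-0.024, 0.706, 0.024, 0.708]
wrist_force: [-0.4, -0.9, -0.0]
width: 0.0007
```

```bash
python3 - <<'E'
import cv2,numpy as np
from h import *
from plant import imaging,ctrl
p=imaging.camera_params('side'); s=ctrl.observe(); t=np.array(s['tcp_pos']); print(t,s['ee_rot'],s['wrist_force'])
im=imaging.camera('side'); 
f=lambda X:((np.array(proj(p,np.array(X)))-[235,200])*8).round()
for d in (.03,.02,.01,0,-.007,-.014): print(d,f(t+[0,0.012,d]))
cv2.imwrite('pics/s6.png',cv2.resize(im[200:275,235:305],None,fx=8,fy=8,interpolation=cv2.INTER_CUBIC))
E
```

```text
[0.42005754 0.15754663 0.07181266] [-0.02355988  0.70582584  0.02396031  0.70758796] [-0.41343283 -0.88509849 -0.01945925]
0.03 [476. 325.]
0.02 [476. 348.]
0.01 [476. 370.]
0 [475. 392.]
-0.007 [475. 408.]
-0.014 [474. 423.]
```

View pics/s6.png

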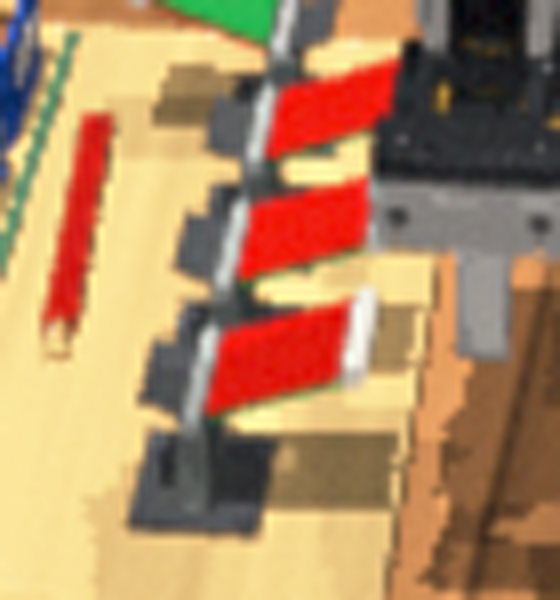

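Clear view: the finger runs from (485,255) to (485,358). By projection that end is about 16 mm above the TCP, not 14 mm below. I'll check against the wrist view, where the fingertip showed at (282,235), and against the shadow.

```bash
python3 - <<'E'
import cv2,numpy as np
from h import *
from plant import imaging,ctrl
p=imaging.camera_params('wrist'); s=ctrl.observe(); t=np.array(s['tcp_pos'])
print('camera at',-np.array(p['R']).T@p['t'],'axis',np.array(p['R'])[2])
for d in (.08,.06,.04,.02,0,-.014):
  for dx in (-.008,.008): print(d,dx,np.round(proj(p,t+[dx,0,d])))
im=imaging.camera('wrist'); a=imaging.camera('side')
q=imaging.camera_params('side');print('body edge row if z=tcp+.083,y+.0885:',(np.array(proj(q,t+[.0375,.0885,.083]))-[235,200])*8,'y 0',(np.array(proj(q,t+[.0375,.0,.083]))-[235,200])*8)
w=cv2.resize(im[180:420,130:430],None,fx=1.6,fy=1.6); b=cv2.resize(a[150:280,250:350],None,fx=3,fy=3)
o=np.zeros((400,790,3),np.uint8); o[:w.shape[0],:w.shape[1]]=w; o[:b.shape[0],485:485+b.shape[1]]=b; cv2.imwrite('pics/w7.png',o)
E
```

```text
camera at [0.35308143 0.15356452 0.26089373] axis [ 0.23329049  0.0159614  -0.97227608]
0.08 -0.008 [282. 303.]
0.08 0.008 [278. 347.]
0.06 -0.008 [282. 276.]
0.06 0.008 [279. 315.]
0.04 -0.008 [282. 256.]
0.04 0.008 [279. 291.]
0.02 -0.008 [282. 241.]
0.02 0.008 [279. 272.]
0 -0.008 [282. 228.]
0 0.008 [280. 256.]
-0.014 -0.008 [282. 221.]
-0.014 0.008 [280. 247.]
body edge row if z=tcp+.083,y+.0885: [338.41921096 311.08898123] y 0 [382.04828861 176.22190913]
```

View pics/w7.png

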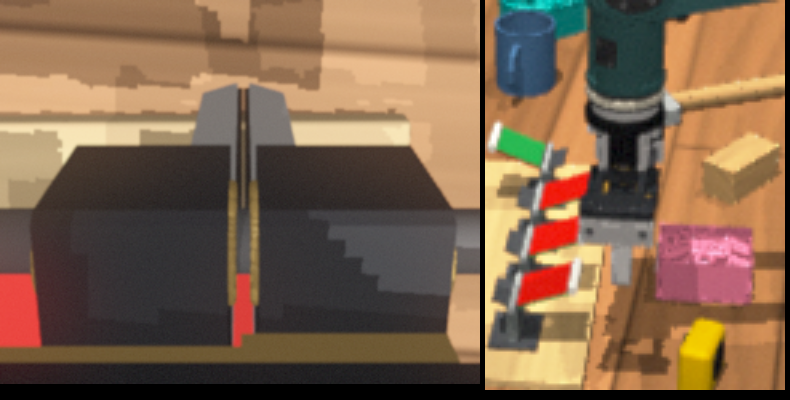

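The wrist view puts the tip at about row 233, roughly TCP+10 mm. The body edge in the side view is also about 28 mm higher than the given geometry. Both views agree that the whole tool sits some 25–30 mm higher than the reading says. So I'll lower by 15 mm, which puts the true tip at about 0.072, and push.

carry_out(
  steps=[
    [[0,0,-15],0],
    [[0,0,0],0],
    [[0,0,0],0],
  ],
)

```text
clock: 6.75
tcp_pos: [0.4186, 0.1572, 0.0549]
ee_rot: [-0.024, 0.707, 0.024, 0.706]
wrist_force: [0.7, 1.2, -0.0]
width: 0.0004
```

carry_out(
  steps=[
    [[12,1,0],0],
    [[12,1,0],0],
    [[12,1,0],0],
    [[12,1,0],0],
    [[12,1,0],0],
  ],
)

```text
clock: 7.38
tcp_pos: [0.48, 0.1623, 0.0553]
ee_rot: [-0.024, 0.707, 0.024, 0.707]
wrist_force: [-0.3, 0.1, -0.2]
width: 0.0005
```

carry_out(
  steps=[
    [[12,1,0],0],
    [[12,1,0],0],
    [[10,0,0],0],
    [[7,0,0],0],
    [[0,0,0],0],
  ],
)

```text
clock: 8.0
tcp_pos: [0.5198, 0.1644, 0.056]
ee_rot: [-0.024, 0.707, 0.024, 0.706]
wrist_force: [-1.6, 0.1, 2.2]
width: 0.0003
```

```bash
python3 - <<'E'
import cv2,numpy as np
from plant import imaging,ctrl
print(ctrl.observe()['wrist_force'])
im=imaging.camera('side'); cv2.imwrite('pics/s8.png',cv2.resize(im[200:275,215:305],None,fx=8,fy=8,interpolation=cv2.INTER_CUBIC))
E
```

```text
[-1.63011908  0.10615279  2.16155277]
```

View pics/s8.png

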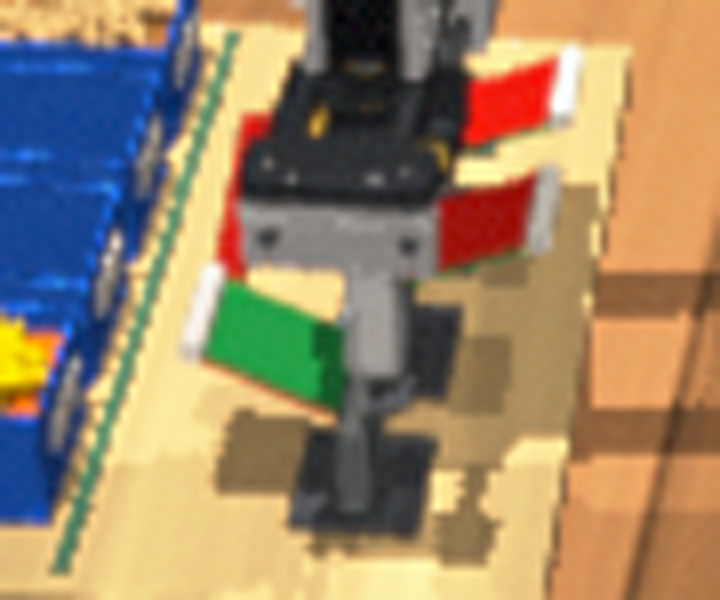

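The target tag now lies green at (270,340), sleeve at (205,310), leaning away from the robot. The other visible tags are still red. The finger touches the barrel lightly (about 2.7 N), so I'll back off a little, lift and clear the scene.

carry_out(
  steps=[
    [[-12,-1,0],0],
    [[-6,0,20],0],
    [[0,0,45],0],
    [[0,0,45],0],
    [[-20,0,30],0],
  ],
)

```text
clock: 8.68
tcp_pos: [0.4824, 0.1633, 0.1973]
ee_rot: [-0.023, 0.706, 0.024, 0.708]
wrist_force: [0.5, 0.0, -0.8]
width: 0.0003
```

carry_out(
  steps=[
    [[-35,40,0],0],
    [[-35,40,0],0],
    [[-35,40,0],0],
    [[-35,40,0],0],
    [[-35,40,0],0],
  ],
)

```text
clock: 9.3
tcp_pos: [0.3053, 0.364, 0.1951]
ee_rot: [-0.024, 0.706, 0.024, 0.707]
wrist_force: [0.8, 1.0, 0.5]
width: 0.001
```

carry_out(
  steps=[
    [[-20,40,0],0],
    [[-20,40,0],0],
    [[0,0,0],0],
    [[0,0,0],0],
    [[0,0,0],0],
  ],
)

```text
clock: 9.93
tcp_pos: [0.2675, 0.4423, 0.1954]
ee_rot: [-0.023, 0.707, 0.023, 0.707]
wrist_force: [0.6, 0.1, -0.1]
width: 0.0005
```

```bash
python3 - <<'E'
import cv2,numpy as np
from plant import imaging,ctrl
s=ctrl.observe();print(s['clock'],s['tcp_pos'],s['wrist_force'],np.abs(s['qvel']).max())
im=imaging.camera('top'); a=cv2.imread('pics/top0.png')
o=np.hstack([cv2.resize(x[130:330,90:480],(395,203)) for x in (a,im)]); z=cv2.resize(im[140:300,150:430],None,fx=2,fy=2)
q=np.zeros((530,790,3),np.uint8); q[:203]=o; q[205:525,:560]=z; cv2.imwrite('pics/t9.png',q)
for n,lo,hi in(('yellow',(22,190,120),(32,255,255)),('blue',(102,150,0),(122,255,255)),('green',(55,150,80),(75,255,255)),('redT',(0,180,90),(6,255,255))):
  for t,x in(('before',a),('after',im)):
    k,l,st,c=cv2.connectedComponentsWithStats(cv2.inRange(cv2.cvtColor(x,cv2.COLOR_BGR2HSV),lo,hi))
    print(n,t,[tuple(c[i].round(1)) for i in range(1,k) if st[i,4]>40 and 150<c[i][0]<420 and 140<c[i][1]<320])
E
```

```text
9.925 [0.26752919 0.44229452 0.19538901] [ 0.58065855  0.05759965 -0.14034504] 0.00471961194483134
yellow before [(np.float64(210.7), np.float64(171.9)), (np.float64(206.7), np.float64(283.3))]
yellow after [(np.float64(210.7), np.float64(171.3)), (np.float64(206.2), np.float64(283.3))]
blue before [(np.float64(268.8), np.float64(168.2)), (np.float64(244.2), np.float64(173.9)), (np.float64(237.1), np.float64(160.9))]
blue after [(np.float64(268.9), np.float64(168.2)), (np.float64(244.3), np.float64(173.8)), (np.float64(237.2), np.float64(161.0))]
green before []
green after []
redT before [(np.float64(269.0), np.float64(195.4)), (np.float64(272.7), np.float64(226.0)), (np.float64(244.2), np.float64(228.5)), (np.float64(215.5), np.float64(231.0))]
redT after [(np.float64(268.8), np.float64(195.4)), (np.float64(272.8), np.float64(226.0)), (np.float64(244.1), np.float64(228.5))]
```

View pics/t9.png

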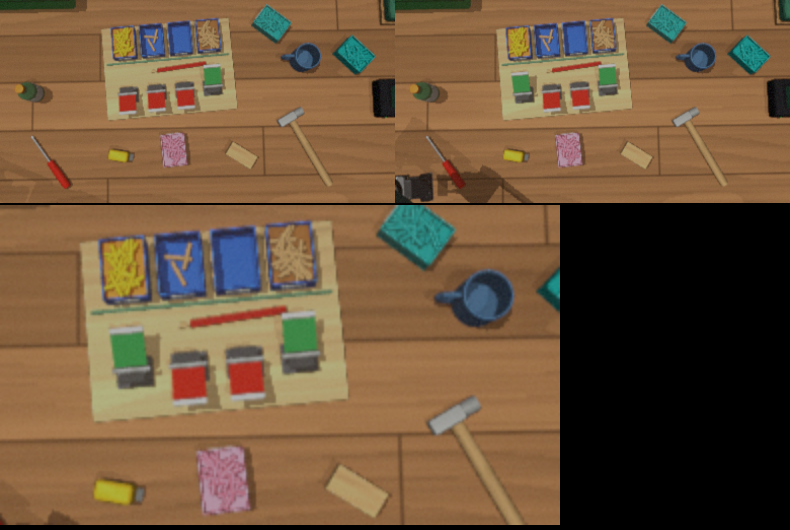

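The lower zoom shows green tags at (128,350) and (300,335), in front of the plugs and the dowels, and red tags at (190,380) and (246,375), in front of the few and empty bins. Everything else is where it was and the arm is clear, so I'll hand in.

```bash
python3 -c "
from plant import job
print(job.job_done())"
```

```text
the job is handed in; nothing more can be done
None
```

I flipped the one wrong tag, the one in front of the full wall-plug bin, from red to green. I left the other three alone and handed the job in at about 10 s of the 54 s allowed.

- **Final check:** The last top view shows green in front of the plugs and the dowels, and red in front of the nearly empty and empty bins. The bins, tape and pencil I measured there shifted by under 1 pixel (about 3 mm) between the first and last pictures. The other things look unmoved by eye. The arm ended clear of everything, with no real contact force.
- **What went wrong:** The first push passed over the sleeve, and so did the start of the second. Both camera views showed the fingertip about 25–30 mm higher than the TCP reading and the stated tool geometry imply. I did not find the cause. I lowered the tool by that visual measurement, and the third push swung the tag over.
- **Contact:** On the third push the finger ended resting lightly on the hinge barrel (about 2.7 N), far below the limits.
- **Not measured:** I judged the tag angles and that the tags were at rest only from the pictures. My automatic colour check for green tags found nothing in either picture, so the green faces are confirmed by eye.

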